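Clear the scale and rock its spare battery out of the dock

ROBOT

A 7-joint arm with a two-finger parallel gripper is mounted at the origin on the work surface. World frame = base frame: x ahead of the robot, y to its left, z up, the work surface at z = 0. Lengths are in m, angles in rad, forces in N, time in s.
With the tool pointing down it reaches from about 0.4 to 0.85 m from the base axis. Payload 10.4 kg.
Tool frame: the origin (TCP) lies at the centre of the arm's flange, where the gripper is bolted on; the fingertips stand 182 mm ahead of it and the grasp point (between the pads) lies 164 mm ahead of it; z points along the fingers, y is the line along which they close (so a half turn about z gives the same grasp; the last joint's range is limited). The gripper opens to 87 mm and grips with 3 to 60 N. Pads are 19 mm wide; open, the fingers measure 117 mm over their backs; the gripper's body (75 mm by 190 mm) begins 51 mm behind the grasp point.
Start: joints at [1.268, 0.332, -0.065, 1.46, 0.022, 1.35, -0.088], TCP at [0.173, -0.601, 0.405] pointing down, gripper open.
Joint ranges: [-2.6, 2.6], [-0.5, 2.12], [-1.47, 1.34], [0.16, 2.42], [-1.27, 4.41], [0.06, 2.06], [-2.6, 2.6]. Speed limits (rad/s): [2.22, 2.22, 2.79, 2.79, 3.14, 3.14, 3.14].

INTERFACE

Orientations are given as a unit quaternion [x, y, z, w].
In Python, from bench import get_obs, viewer, close_job, models gives the robot as it stands. The module is installed in compiled form; this text tells all that it offers.
- The arm moves only by the tool play_rows, never from a script. Its argument "plan" is a list of rows, each a list of 5 numbers: the shift along the tool's x, y, z in units of 0.3 m (1.0 is 0.3 m), then the turn about the tool's z in units of 180 degrees (1.0 is 180 degrees), then the opening, from 0 (shut) to 1 (fully open). In form: [[dx, dy, dz, spin, claw], ...]. A call has 1 to 5 rows; each row is the pose to reach, as a shift and turn from the pose commanded when the call began, along the tool's axes at that moment, turning the shorter way round; what a row does not reach only later rows make up. A row lasts 1/12 s, in which the tool goes at most 41.7 mm and 7.16 degrees, less where a joint would pass 70% of its speed; a pose out of reach is approached as far as the arm can. A call with a number of a shift or a turn outside -1 to 1 is refused whole. A call with a gripper value outside its range is refused whole. The fingers move at their own pace and stop on an object; "force" is the grip in N (left out, the last holds). Time passes only in rows, so rows that repeat a pose let the fingers close. It gives the time, the measured TCP pose, the force, the opening and the grip force at its end, in the units of the state.
- get_obs(): the state, without advancing time (a new reading comes with each control period).
- viewer.snapshot(name): name is "scene" or "top"; returns a dict with "color" (384x512x3 uint8, blue, green, red), "fx", "fy", "cx", "cy" (pixels), "rvec" (rotation vector, rad) and "tvec" (3), from world to camera coordinates, as OpenCV has them. Camera axes: x right, y down, z forward; pixel columns grow to the right and rows downward; lengths in m; the calibration is good to about 2 mm. A picture is of the moment at which its call begins. There is no depth.
- close_job(): hands the job in; it is judged then, once.
Trained networks look in a picture, given as the dict that the camera call returned (one of the last four; its "shot" number tells which), for a name from the list of things; names that differ only in an ending like _2 or _b are one class to them, and where a whole thing is asked for, a point or a joint stands for the part that bears it (a point fixed in the world has none). Each returns a list of dicts, best first, with "confidence" (0 to 1); they miss things now and then, are a little off and sometimes report something else, mostly with a low value. They report only what shows in the picture. A call takes as long as a camera call. They do not tell look-alikes from the thing itself.
- models.look_for(picture, name): "extent" ([left, top, right, bottom] in pixels, round what is visible of it).
The state is a dict: "time_s": time; "joints": joint angles; "dq": joint speeds; "joint_torque": joint torques, N m; "tool_pos": TCP position; "tool_rot": TCP orientation; "contact_force": force on the tool from outside, world axes, zero at the start; "moment": the same for the moment, N m; "width": finger opening in m; "grip_force": force on a finger pad.
Only numpy, scipy, OpenCV 4.12 (cv2) and the standard library are available. Lean on these libraries where they do the work, as an engineer would, in place of code of your own. Each camera call takes 0.05 s, during which the arm holds its last target. There are 200 camera calls.

TASK

The shop scale is about to get a fresh battery. First take the small jar off the scale pan and set it down upright on the wooden board next to the other jar, without dropping or tipping it. Then free the battery pack from its charging dock, where two stiff clips hold it: rock it side to side until both clips have given way (do not pry the clips with the gripper), draw it up, and finish while holding it still and upright just clear above the dock; do not let go, and leave the other things on the counter alone.

Things in the scene. Friction and masses are not known exactly. Their poses are not given: they have to be found in the camera images.
- jar: The jar to move: closed amber glass jar with a flat red screw cap, 58 mm diameter, 110 mm tall, about 0.25 kg. It starts standing on the scale pan. Origin at the centre of its underside, z up its axis.
- pan (a point): Centre of the upper face of the scale pan floor, about 93 mm above the counter. The pan is a square steel tray 220 x 220 mm with a 15 mm high rim on a blue scale 240 x 240 mm that is fixed to the counter.
- board: Plain wooden board, fixed on the counter: 160 mm along its x, 220 mm along its y, 16 mm thick; origin at the centre of its UNDERSIDE (the top face is at z = 16 mm). The half on its -y side is free, the neighbour jar stands on the +y half.
- dock: White charging dock fixed on the counter, 100 mm (x) by 120 mm (y); origin at the centre of its underside. On its 8 mm thick floor a slot 18 mm wide (y) and 10 mm deep takes the battery's round foot, and two end cheeks at +x and -x (36 mm high, 53 mm apart) flank it. Towers 44 mm high stand 40 to 52 mm to the +y and -y sides.
- clip_tops (a point): Point midway between the two steel clips at the height of their tops, 68.5 mm above the counter, the dock's highest level. Clips stand on the battery's +y and -y sides (dock axes), inner faces 14.3 mm from the middle, and their 6 mm thick lips hook 4 mm inwards, 2.5 mm above the battery's shoulders. Pulling straight up does not open them.
- battery: Battery pack, about 0.25 kg, black, a case with a thinner grip on top, 114 mm tall. Origin: middle of the lowest line of its foot, 8 mm above the counter when seated; axes then as the dock's. Foot: round bar of 8 mm radius along x (axis 8 mm above the origin), on which it rocks towards +y and -y. Case: 50 mm (x) x 28 mm (y), 20 to 52 mm above the origin; its top is the shoulder under the clips.
- battery_grip (a point): Middle of the battery's grip, 94 mm above the battery's origin. The grip is a flat upright tab 36 mm (x) x 14 mm (y), from 52 to 114 mm above that origin: pinch it across its 14 mm thickness, well above the clips.
- clip_left (a joint): How far the clip on the dock's +y side has been pushed outwards, m: 0 as it starts (hooked 4 mm over the battery's shoulder), 0.009 fully out. It slides against about 10 N of dry friction and stays where it is left. It lets go beyond about 0.005; leaning the battery 10 degrees towards +y in its slot pushes it to about 0.007.
- clip_right (a joint): The same for the clip on the dock's -y side, pushed out by leaning the battery towards -y.
- neighbour_jar: Bystander: a jar like the first (58 mm diameter, 110 mm tall) standing on the board's +y half. Origin at the centre of its underside.
- big_jar: Bystander: larger jar, 90 mm diameter, 125 mm tall, on the counter beyond the work. Origin at the centre of its underside.
- bowl: Bystander: steel bowl, 130 mm across, 50 mm high, on the counter beyond the work. Origin at the centre of its underside.
Not all that is in view belongs to the job. Leave any blue look-alike of the jar alone. There is more than one size of the battery; the job needs the smaller.

How it is judged:
On the way, in this order (a step that is already met when the one before it is completed fails the run):
1. the jar stands upright on the board, let go and at rest (angle between jar's own z axis and vertical below 0.1 rad and x of jar in the frame of board between -0.08 and 0.08 m and y of jar in the frame of board between -0.11 and 0.11 m and z of jar in the frame of board between 0.012 and 0.021 m and contact force between jar and board above 0.5 N and contact force between the fingers and jar below 0.1 N and linear speed of jar below 0.03 m/s), for 0.2 s.
2. one clip has been pushed out by rocking the battery (value of joint any of clip_left, clip_right above 0.003 m), for 0.05 s.
3. both clips have been pushed out by rocking to the other side as well (value of joint each of clip_left, clip_right above 0.003 m), for 0.05 s.
At the end, for the whole second after the job is handed in: Jar upright (6 deg), still and let go, its centre over the board. Both clips out by over 3 mm. Battery held by the fingers, off the dock: lowest point 2 to 80 mm above the clip tops, within 50 mm sideways of the dock's middle, leaning under 17 deg, under 0.03 m/s (all of step 1 and all of step 3 and z of battery in the frame of dock between 0.0705 and 0.15 m and horizontal distance between battery and dock below 0.05 m and angle between battery's own z axis and vertical below 0.3 rad and contact force between the fingers and battery above 2 N and contact force between battery and dock below 0.1 N and linear speed of battery below 0.03 m/s); the arm keeps its last pose, push and grip.
It fails at once if the jar is tipped (more than 35 degrees) (angle between jar's own z axis and vertical above 0.6 rad).
It fails at once if the jar is dropped (falls faster than 0.45 m/s while not held, about 1 cm) (contact force between the fingers and jar below 0.05 N and linear speed of jar above 0.45 m/s).
It fails at once if the clips or the dock are pried or pushed with the fingers (more than 6 N) (contact force between the fingers and dock above 6 N).
It fails at once if another thing on the counter (jar on the board, big jar, bowl) is moved more than 3 cm or tipped (distance of any of neighbour_jar, big_jar, bowl from where it was at the start of the episode above 0.03 m or angle between any of neighbour_jar, big_jar, bowl's own z axis and vertical above 0.4 rad).
It also fails if it takes over 54 s, if anything falls off the work surface, if the arm or the gripper's body presses on something with over 40 N, if the wrist force passes 120 N, or if a joint passes its speed limit or range.

## Working session

There is one attempt and no reset: what is moved stays moved. The work goes in short steps, Python scripts to look and compute and a tool call to move; the robot and the scene stay as the last step left them, time stands still between calls to the robot, and variables do not carry over. Pictures are saved under pics/ and viewed, at most 10 in all, crops included, and the job is handed in when it is done.

Besides the shell and the picture viewer there is one more tool, called after "Request:" as name(argument=value, ...), one argument or row to a line, values as JSON. play_rows: Moves the arm, as the interface text tells. Its arguments: {"type":"object","properties":{"plan":{"type":"array"},"force":{"type":"number"}},"required":["plan"]}

```bash
mkdir -p pics
python3 - <<'E'
from bench import get_obs, viewer, models
import cv2,numpy as np
o=get_obs();print(o['time_s'],o['tool_pos'],o['tool_rot'],o['width'])
ims=[]
for n in("scene","top"):
    p=viewer.snapshot(n);ims.append(p['color'])
    R=cv2.Rodrigues(np.array(p['rvec'],float))[0];print(n,p['fx'],p['cx'],p['cy'],'cam',(-R.T@np.array(p['tvec']).ravel()).round(3),R.round(3).tolist())
    for k in("jar","pan","board","dock","battery","battery_grip","neighbour_jar","big_jar","bowl"):
        print(k,[(np.round(d['extent']).tolist(),round(d['confidence'],2)) for d in models.look_for(p,k)][:4])
    cv2.imwrite(f'pics/{n}0.png',cv2.resize(p['color'],(800,600)))
E
```

```text
0.0 [ 0.1725594  -0.60056516  0.40397831] [ 9.90228452e-01  1.39452917e-01 -1.58222191e-04 -6.86596431e-04] 0.08672174458701266
scene 355.4571027561304 254.08666992481645 183.37260339375192 cam [1.133 0.055 0.77 ] [[-0.043, 0.999, 0.001], [0.766, 0.034, -0.641], [-0.641, -0.027, -0.767]]
jar [([357.0, 153.0, 390.0, 200.0], 0.94), ([283.0, 167.0, 310.0, 211.0], 0.73)]
pan [([321.0, 156.0, 441.0, 251.0], 0.68)]
board [([83.0, 172.0, 179.0, 222.0], 0.95)]
dock []
battery [([213.0, 102.0, 238.0, 150.0], 0.73), ([221.0, 147.0, 232.0, 181.0], 0.53)]
battery_grip [([219.0, 147.0, 231.0, 182.0], 0.73)]
neighbour_jar [([143.0, 153.0, 170.0, 192.0], 0.91), ([356.0, 151.0, 389.0, 201.0], 0.57)]
big_jar [([152.0, 234.0, 200.0, 293.0], 0.87)]
bowl [([245.0, 246.0, 305.0, 301.0], 0.94), ([356.0, 152.0, 389.0, 199.0], 0.36)]
top 395.24795115407903 251.21362289354468 194.87785037001575 cam [0.33  0.043 1.193] [[-0.138, -0.99, 0.001], [-0.969, 0.135, -0.208], [0.206, -0.029, -0.978]]
jar [([198.0, 196.0, 221.0, 222.0], 0.82), ([128.0, 191.0, 155.0, 216.0], 0.68)]
pan [([91.0, 162.0, 190.0, 256.0], 0.58), ([271.0, 105.0, 305.0, 141.0], 0.15)]
board [([311.0, 159.0, 394.0, 222.0], 0.69), ([279.0, 218.0, 287.0, 233.0], 0.68)]
dock [([248.0, 206.0, 295.0, 244.0], 0.96)]
battery [([272.0, 264.0, 302.0, 280.0], 0.75), ([269.0, 210.0, 278.0, 232.0], 0.68)]
battery_grip [([275.0, 264.0, 300.0, 280.0], 0.93), ([268.0, 214.0, 278.0, 230.0], 0.54)]
neighbour_jar [([320.0, 186.0, 348.0, 208.0], 0.87)]
big_jar [([273.0, 101.0, 304.0, 144.0], 0.58)]
bowl [([196.0, 112.0, 240.0, 149.0], 0.62), ([128.0, 190.0, 156.0, 216.0], 0.39), ([268.0, 213.0, 278.0, 230.0], 0.37)]
```

View pics/scene0.png

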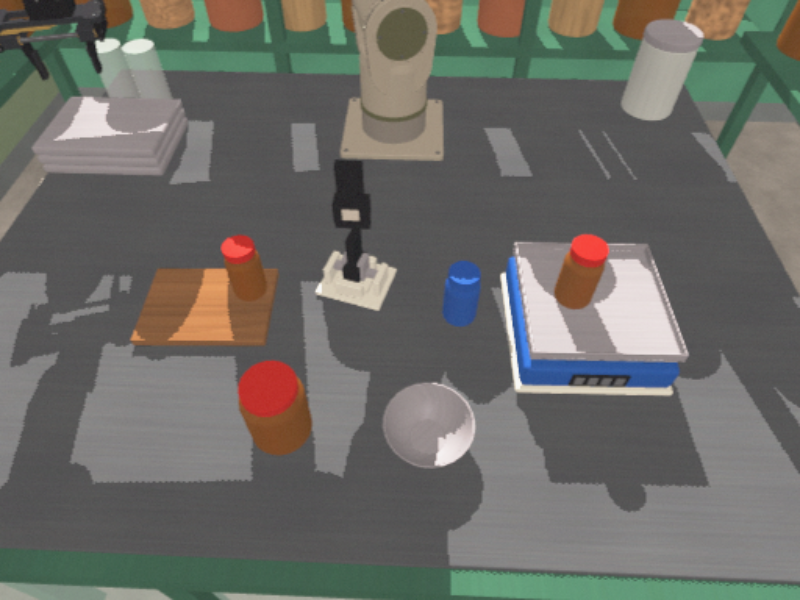

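View pics/top0.png

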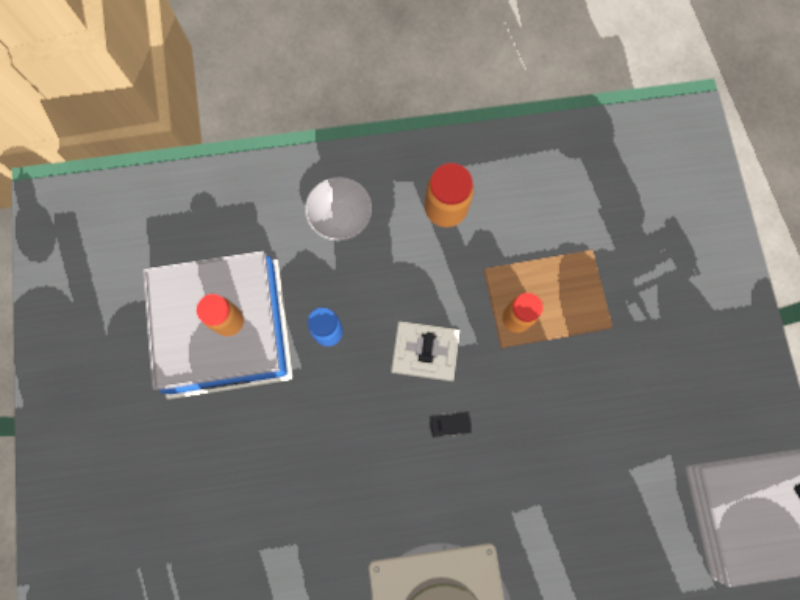

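The robot is at the bottom of the top view, with +y to the left. The jar stands on the pan at about (222,315), with a blue look-alike at (325,327). The dock with its battery is at (427,350), and a larger loose battery is at (450,425). The board is at (548,298) and its right (-y) half is free. Next I'll fit the models to both views.

```bash
cat > h.py <<'E'
import cv2,numpy as np
from scipy.optimize import least_squares
from bench import get_obs, viewer, models
def K(p): return np.array([[p['fx'],0,p['cx']],[0,p['fy'],p['cy']],[0,0,1.]])
def proj(p,X): return cv2.projectPoints(np.asarray(X,float).reshape(-1,3),np.array(p['rvec'],float),np.array(p['tvec'],float),K(p),None)[0].reshape(-1,2)
def ray(p,uv,z):
    R=cv2.Rodrigues(np.array(p['rvec'],float))[0];c=-R.T@np.array(p['tvec'],float).ravel()
    uv=np.atleast_2d(uv).astype(float);d=np.c_[uv,np.ones(len(uv))]@np.linalg.inv(K(p)).T@R
    return c+d*((z-c[2])/d[:,2])[:,None]
a=np.linspace(0,2*np.pi,60)
def bb(uv): return np.r_[uv.min(0),uv.max(0)]
def fitcyl(obs,r,h,z0,x0):
    def f(q): return np.concatenate([bb(proj(p,[(q[0]+r*np.cos(t),q[1]+r*np.sin(t),z) for t in a for z in(z0,z0+h)]))-np.array(e) for p,e in obs])
    s=least_squares(f,x0,loss='soft_l1');return s.x,s.fun
E
python3 - <<'E'
from h import *
S=viewer.snapshot("scene");T=viewer.snapshot("top")
def near(p,n,u,v):
    L=[d['extent'] for d in models.look_for(p,n)]
    L=[e for e in L if abs((e[0]+e[2])/2-u)<15 and abs((e[1]+e[3])/2-v)<20]
    return (p,L[0]) if L else None
j=[o for o in(near(S,'jar',373,177),near(T,'jar',141,203)) if o]
n=[o for o in(near(S,'neighbour_jar',156,172),near(T,'neighbour_jar',334,197)) if o]
for o,z in((j,.093),(n,.016)):
    x,f=fitcyl(o,.029,.110,z,ray(o[-1][0],[(o[-1][1][0]+o[-1][1][2])/2,(o[-1][1][1]+o[-1][1][3])/2],z+.05)[0][:2]);print(len(o),x.round(4),f.round(1))
im=T['color'];hsv=cv2.cvtColor(im,cv2.COLOR_BGR2HSV)
# dock: bright low saturation in window
w=np.zeros(im.shape[:2],np.uint8);w[198:252,240:302]=1
m=((hsv[...,2]>150)&(hsv[...,1]<60)&(w>0)).astype(np.uint8)
def rect(m,z):
    c=max(cv2.findContours(m,cv2.RETR_EXTERNAL,cv2.CHAIN_APPROX_NONE)[0],key=cv2.contourArea).reshape(-1,2)
    X=ray(T,c,z)[:,:2];r=cv2.minAreaRect((X*1000).astype(np.float32));print(np.round(r[0],1),np.round(r[1],1),round(r[2],1),np.round(cv2.boxPoints(r)).tolist())
rect(m,.01)
w[:]=0;w[155:228,305:400]=1
rect(((hsv[...,0]<20)&(hsv[...,1]>80)&(w>0)).astype(np.uint8),.016)
c=im[195:285,230:330];cv2.imwrite('pics/d1.png',cv2.resize(c,None,fx=6,fy=6,interpolation=cv2.INTER_CUBIC))
o=get_obs();print(o['time_s'],o['joints'])
E
```

```text
2 [0.5792 0.3043] [-0.5 -3.4  1.1 -0.4 -0.8 -5.4  2.  -0.1]
2 [ 0.5268 -0.2268] [-4.1  0.4  4.1 -1.  -1.2 -2.7  0.7  1.3]
[480.9 -43.1] [121.3 101. ] 73.9 [[416.0, -87.0], [513.0, -115.0], [546.0, 1.0], [449.0, 29.0]]
[ 549.7 -293.4] [162.3 221.8] 2.2 [[464.0, -186.0], [473.0, -407.0], [635.0, -401.0], [627.0, -179.0]]
1.3 [ 1.26839033  0.33219769 -0.0647042   1.46009407  0.02157464  1.34990369
 -0.08852223]
```

View pics/d1.png

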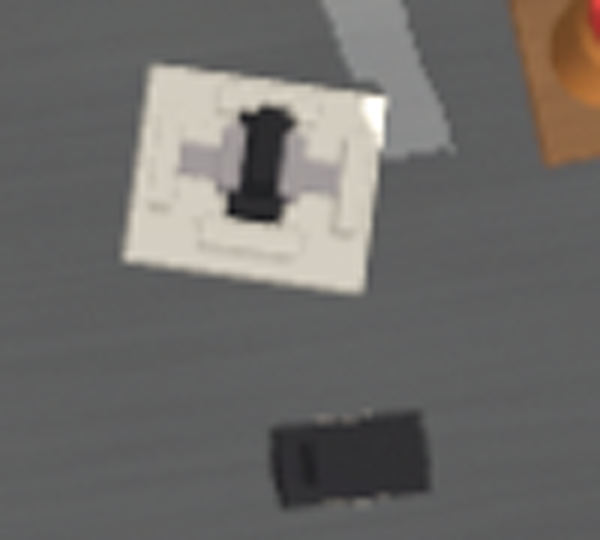

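The residuals are small. The dock is at (0.481, -0.043) with yaw about -16°. The jar is at (0.579, 0.304), and the free half of the board is around (0.553, -0.35). I'll head for the jar now, going round the base.

Request:
play_rows(
  plan=[
    [0.418, -0.342, 0, 0, 1],
    [0.418, -0.342, 0, 0, 1],
    [0.418, -0.342, 0, 0, 1],
    [0.418, -0.342, 0, 0, 1],
    [0.418, -0.342, 0, 0, 1],
  ],
  force=20,
)

```text
time_s: 1.72
tool_pos: [0.2703, -0.4617, 0.4054]
tool_rot: [0.99, 0.144, 0.001, -0.0]
contact_force: [1.2, -0.6, 0.8]
width: 0.0869
grip_force: 0.0
```

Request:
play_rows(
  plan=[
    [0.418, -0.342, 0, 0, 1],
    [0.418, -0.342, 0, 0, 1],
    [0.418, -0.342, 0, 0, 1],
    [0.418, -0.342, 0, 0, 1],
    [0.418, -0.342, 0, 0, 1],
  ],
)

```text
time_s: 2.13
tool_pos: [0.3614, -0.3279, 0.4054]
tool_rot: [0.99, 0.144, 0.001, -0.0]
contact_force: [0.9, 1.8, 0.6]
width: 0.0872
grip_force: 0.0
```

Request:
play_rows(
  plan=[
    [0.418, -0.342, 0, 0, 1],
    [0.418, -0.342, 0, 0, 1],
    [0.418, -0.342, 0, 0, 1],
    [0.418, -0.342, 0, 0, 1],
    [0.418, -0.342, 0, 0, 1],
  ],
)

```text
time_s: 2.55
tool_pos: [0.4526, -0.1943, 0.4053]
tool_rot: [0.99, 0.144, 0.001, -0.001]
contact_force: [-0.0, 0.7, -0.6]
width: 0.087
grip_force: 0.0
```

Request:
play_rows(
  plan=[
    [0.292, -0.5, 0, 0, 1],
    [0.292, -0.5, 0, 0, 1],
    [0.292, -0.5, 0, 0, 1],
    [0.292, -0.5, 0, 0, 1],
    [0.292, -0.5, 0, 0, 1],
  ],
)

```text
time_s: 2.97
tool_pos: [0.4927, -0.0257, 0.4054]
tool_rot: [0.99, 0.144, 0.001, -0.001]
contact_force: [0.0, 0.6, -0.1]
width: 0.0871
grip_force: 0.0
```

Request:
play_rows(
  plan=[
    [0.292, -0.5, 0, 0, 1],
    [0.292, -0.5, 0, 0, 1],
    [0.292, -0.5, 0, 0, 1],
    [0.292, -0.5, 0, 0, 1],
    [0.292, -0.5, 0, 0, 1],
  ],
)

```text
time_s: 3.38
tool_pos: [0.5345, 0.1424, 0.405]
tool_rot: [0.99, 0.143, 0.0, -0.002]
contact_force: [-0.8, 1.7, -0.5]
width: 0.087
grip_force: 0.0
```

Request:
play_rows(
  plan=[
    [0.292, -0.5, 0, 0, 1],
    [0.292, -0.5, 0, 0, 1],
    [0.292, -0.5, 0, 0, 1],
    [0.292, -0.5, 0, 0, 1],
    [0.292, -0.5, 0, 0, 1],
  ],
)

```text
time_s: 3.8
tool_pos: [0.5765, 0.3105, 0.4036]
tool_rot: [0.99, 0.143, -0.001, -0.002]
contact_force: [-0.5, 2.0, 0.5]
width: 0.0874
grip_force: 0.0
```

```bash
cat >> h.py <<'E'
from scipy.spatial.transform import Rotation
def togo(x,y,z,yt=None):
    o=get_obs();R=Rotation.from_quat(o['tool_rot']);d=R.inv().apply(np.array([x,y,z])-o['tool_pos'])/.3
    print('t',round(o['time_s'],2),'pos',o['tool_pos'].round(4),'rpy',R.apply([[0,1,0],[0,0,1]]).round(3).tolist(),'togo',d.round(3),'F',np.round(o['contact_force'],1),'w',round(o['width'],4),'g',round(o['grip_force'],1),'j7',round(o['joints'][6],2))
E
python3 - <<'E'
from h import *
togo(.579,.304,.333)
S=viewer.snapshot("scene");T=viewer.snapshot("top")
print('cap rays first look',ray(S,[377,158],.203),ray(T,[137,197.8],.203))
cv2.imwrite('pics/a1.png',np.hstack([cv2.resize(S['color'][100:240,300:440],(400,400)),cv2.resize(T['color'][140:280,70:210],(400,400))]))
E
```

```text
t 3.8 pos [0.5765 0.3105 0.4036] rpy [[0.283, -0.959, -0.004], [-0.002, 0.003, -1.0]] togo [0.002 0.024 0.235] F [-0.5  2.   0.5] w 0.0874 g 0.0 j7 -2.06
cap rays first look [[0.57473076 0.30401031 0.203     ]] [[0.57090907 0.30359208 0.203     ]]
```

View pics/a1.png

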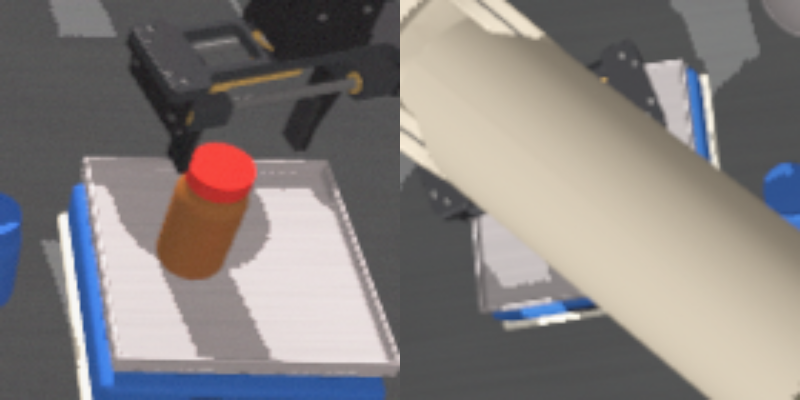

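The gripper is above the jar with a finger either side; the cap is at crop (222,170). I'll make a small correction, descend to grip the glass below the cap, and close.

Request:
play_rows(
  plan=[
    [-0.011, 0.019, 0, 0, 1],
    [-0.011, 0.019, 0.1, 0, 1],
    [-0.011, 0.019, 0.19, 0, 1],
    [-0.011, 0.019, 0.25, 0, 1],
    [-0.011, 0.019, 0.25, 0, 1],
  ],
)

```text
time_s: 4.32
tool_pos: [0.5759, 0.2939, 0.3259]
tool_rot: [0.99, 0.138, -0.002, 0.002]
contact_force: [0.4, -0.3, -0.2]
width: 0.0867
grip_force: 0.0
```

Request:
play_rows(
  plan=[
    [0, 0, 0, 0, 0.75],
    [0, 0, 0, 0, 0.7],
    [0, 0, 0, 0, 0.6],
    [0, 0, 0, 0, 0.5],
    [0, 0, 0, 0, 0.4],
  ],
  force=20,
)

```text
time_s: 4.73
tool_pos: [0.5758, 0.2985, 0.3313]
tool_rot: [0.99, 0.14, 0.001, -0.001]
contact_force: [-1.2, 2.7, 2.3]
width: 0.0612
grip_force: 1.6
```

Request:
play_rows(
  plan=[
    [0, 0, 0, 0, 0.3],
    [0, 0, 0, 0, 0.3],
    [0, 0, 0, 0, 0.3],
    [0, 0, 0, 0, 0.3],
    [0, 0, 0, 0, 0.3],
  ],
)

```text
time_s: 5.15
tool_pos: [0.5759, 0.2984, 0.3309]
tool_rot: [0.99, 0.14, 0.001, -0.001]
contact_force: [-1.8, 3.0, 6.3]
width: 0.0587
grip_force: 19.7
```

Jar gripped (width 58.7 mm, 20 N). Lift it and carry it over to the free half of the board.

Request:
play_rows(
  plan=[
    [0, 0, -0.04, 0, 0.3],
    [0, 0, -0.12, 0, 0.3],
    [0, 0, -0.24, 0, 0.3],
    [0, 0, -0.34, 0, 0.3],
    [0, 0, -0.4, 0, 0.3],
  ],
  force=30,
)

```text
time_s: 5.57
tool_pos: [0.5759, 0.2974, 0.4537]
tool_rot: [0.99, 0.139, 0.001, -0.0]
contact_force: [0.9, 0.6, -2.7]
width: 0.0584
grip_force: 29.3
```

Request:
play_rows(
  plan=[
    [-0.01, 0.03, 0, 0, 0.3],
    [-0.03, 0.1, 0, 0, 0.3],
    [-0.067, 0.2, 0, 0, 0.3],
    [-0.1, 0.3, 0, 0, 0.3],
    [-0.135, 0.408, 0, 0, 0.3],
  ],
)

```text
time_s: 5.98
tool_pos: [0.5702, 0.1669, 0.4483]
tool_rot: [0.99, 0.14, -0.001, 0.001]
contact_force: [0.9, -0.4, -2.3]
width: 0.0586
grip_force: 29.3
```

Request:
play_rows(
  plan=[
    [-0.034, 0.102, 0, 0, 0.3],
    [-0.068, 0.204, 0, 0, 0.3],
    [-0.102, 0.306, 0, 0, 0.3],
    [-0.136, 0.408, 0, 0, 0.3],
    [-0.17, 0.51, 0, 0, 0.3],
  ],
)

```text
time_s: 6.4
tool_pos: [0.5631, 0.005, 0.4485]
tool_rot: [0.99, 0.139, -0.001, 0.0]
contact_force: [1.9, -0.1, -3.1]
width: 0.0582
grip_force: 29.3
```

Request:
play_rows(
  plan=[
    [-0.034, 0.102, 0, 0, 0.3],
    [-0.068, 0.204, 0, 0, 0.3],
    [-0.102, 0.306, 0, 0, 0.3],
    [-0.136, 0.408, 0, 0, 0.3],
    [-0.17, 0.51, 0, 0, 0.3],
  ],
)

```text
time_s: 6.82
tool_pos: [0.5561, -0.156, 0.4486]
tool_rot: [0.99, 0.139, -0.001, 0.0]
contact_force: [1.0, 1.3, -2.3]
width: 0.0587
grip_force: 29.3
```

Request:
play_rows(
  plan=[
    [-0.034, 0.102, 0, 0, 0.3],
    [-0.068, 0.204, 0, 0, 0.3],
    [-0.102, 0.306, 0, 0, 0.3],
    [-0.13, 0.39, 0, 0, 0.3],
    [-0.15, 0.45, 0, 0, 0.3],
  ],
)

```text
time_s: 7.23
tool_pos: [0.5494, -0.2997, 0.448]
tool_rot: [0.991, 0.137, -0.002, -0.0]
contact_force: [0.2, 0.3, -3.2]
width: 0.0582
grip_force: 29.3
```

Request:
play_rows(
  plan=[
    [-0.025, 0.08, 0, 0, 0.3],
    [-0.04, 0.12, 0, 0, 0.3],
    [-0.053, 0.16, 0, 0, 0.3],
    [-0.053, 0.16, 0, 0, 0.3],
    [-0.053, 0.16, 0, 0, 0.3],
  ],
)

```text
time_s: 7.65
tool_pos: [0.5492, -0.3458, 0.4492]
tool_rot: [0.99, 0.139, -0.0, -0.0]
contact_force: [0.9, 0.2, -2.1]
width: 0.0585
grip_force: 29.3
```

Run:
```python
from h import *
togo(.552,-.345,.26)
S=viewer.snapshot("scene")
print('bottom/top centre if held straight',proj(S,[[.552,-.345,.016]]))
cv2.imwrite('pics/b1.png',cv2.resize(S['color'][60:260,40:260],(660,600)))
```

```text
t 7.65 pos [ 0.5492 -0.3458  0.4492] rpy [[0.276, -0.961, -0.001], [-0.001, 0.001, -1.0]] togo [0.01  0.001 0.631] F [ 0.9  0.2 -2.1] w 0.0585 g 29.3 j7 -0.92
bottom/top centre if held straight [[115.15008181 192.48750813]]
```

View pics/b1.png

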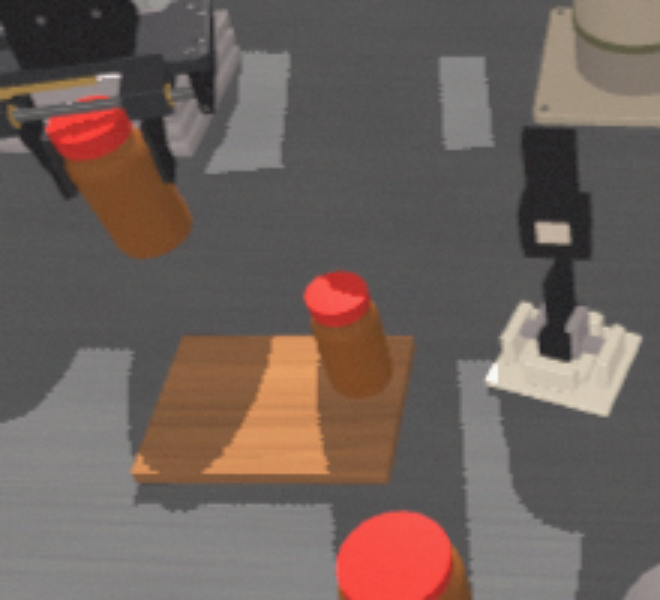

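The jar hangs straight in the fingers, at crop (120,180), to the upper left of the board. I'll lower it, slowly at the end.

Request:
play_rows(
  plan=[
    [0.01, 0, 0.05, 0, 0.3],
    [0.01, 0, 0.16, 0, 0.3],
    [0.01, 0, 0.28, 0, 0.3],
    [0.01, 0, 0.38, 0, 0.3],
    [0.01, 0, 0.46, 0, 0.3],
  ],
)

```text
time_s: 8.12
tool_pos: [0.5521, -0.3431, 0.3094]
tool_rot: [0.99, 0.141, -0.001, -0.001]
contact_force: [1.1, -0.3, -2.2]
width: 0.0584
grip_force: 29.3
```

Request:
play_rows(
  plan=[
    [0, 0, 0.07, 0, 0.3],
    [0, 0, 0.12, 0, 0.3],
    [0, 0, 0.15, 0, 0.3],
    [0, 0, 0.165, 0, 0.3],
    [0, 0, 0.165, 0, 0.3],
  ],
)

```text
time_s: 8.53
tool_pos: [0.5523, -0.3444, 0.262]
tool_rot: [0.99, 0.14, -0.0, -0.0]
contact_force: [-0.6, -0.6, -3.0]
width: 0.0579
grip_force: 29.3
```

Request:
play_rows(
  plan=[
    [0, 0, 0.007, 0, 0.3],
    [0, 0, 0.012, 0, 0.3],
    [0, 0, 0.017, 0, 0.3],
    [0, 0, 0.02, 0, 0.3],
    [0, 0, 0.02, 0, 0.3],
  ],
)

```text
time_s: 8.95
tool_pos: [0.5521, -0.3453, 0.2564]
tool_rot: [0.99, 0.139, 0.0, 0.0]
contact_force: [0.3, 0.2, -2.2]
width: 0.0587
grip_force: 29.3
```

Request:
play_rows(
  plan=[
    [0, 0, 0.004, 0, 0.3],
    [0, 0, 0.008, 0, 0.3],
    [0, 0, 0.01, 0, 0.3],
    [0, 0, 0.01, 0, 0.3],
  ],
)

```text
time_s: 9.28
tool_pos: [0.5524, -0.3452, 0.254]
tool_rot: [0.99, 0.139, 0.0, 0.0]
contact_force: [-0.6, 1.2, 3.9]
width: 0.0584
grip_force: 29.4
```

The vertical force has changed sign, so the jar is resting on the board. Release, then rise.

Request:
play_rows(
  plan=[
    [0, 0, 0, 0, 0.7],
    [0, 0, 0, 0, 0.75],
    [0, 0, 0, 0, 0.85],
    [0, 0, 0, 0, 0.95],
    [0, 0, 0, 0, 0.95],
  ],
  force=10,
)

```text
time_s: 9.7
tool_pos: [0.5521, -0.3454, 0.2532]
tool_rot: [0.99, 0.139, 0.0, 0.0]
contact_force: [-0.6, 0.3, -0.1]
width: 0.0771
grip_force: 0.0
```

Request:
play_rows(
  plan=[
    [0, 0, 0, 0, 0.95],
    [0, 0, 0, 0, 0.95],
    [0, 0, 0, 0, 0.95],
  ],
)

```text
time_s: 9.95
tool_pos: [0.5521, -0.3453, 0.2533]
tool_rot: [0.99, 0.139, 0.0, 0.0]
contact_force: [1.0, 0.4, 0.5]
width: 0.0824
grip_force: 0.0
```

Request:
play_rows(
  plan=[
    [0, 0, -0.1, 0, 0.95],
    [0, 0, -0.22, 0, 0.95],
    [0, 0, -0.35, 0, 0.95],
    [0, 0, -0.48, 0, 0.95],
    [0, 0, -0.5, 0, 0.95],
  ],
)

```text
time_s: 10.37
tool_pos: [0.553, -0.3453, 0.4113]
tool_rot: [0.99, 0.139, 0.004, 0.003]
contact_force: [1.0, -0.1, 0.7]
width: 0.0825
grip_force: 0.0
```

Run:
```python
from h import *
togo(.481,-.043,.29)
S=viewer.snapshot("scene");T=viewer.snapshot("top")
for n in('jar','battery','battery_grip'):
  for p in(S,T):
    print(n,[(np.round(d['extent'],1).tolist(),round(d['confidence'],2)) for d in models.look_for(p,n)])
# predicted battery tab top/ base points for dock guess
c,s=np.cos(np.radians(-16)),np.sin(np.radians(-16));Rz=np.array([[c,-s],[s,c]])
tab=[np.r_[Rz@[x,y]+[.481,-.043],.122] for x in(-.018,.018) for y in(-.007,.007)]
print(proj(T,tab).round(1).tolist(),proj(S,tab).round(1).tolist())
im=[]
for p,(u,v) in((S,(226,165)),(T,(273,222))):
    k=p['color'].copy();k=cv2.resize(k[v-30:v+30,u-20:u+20],(400,600),interpolation=cv2.INTER_CUBIC)
    for q in proj(p,tab): cv2.circle(k,(int((q[0]+.5-u+20)*10),int((q[1]+.5-v+30)*10)),5,(0,255,0),2)
    im.append(k)
cv2.imwrite('pics/c1.png',np.hstack(im))
```

```text
t 10.37 pos [ 0.553  -0.3453  0.4113] rpy [[0.276, -0.961, 0.007], [0.009, -0.005, -1.0]] togo [ 0.044 -1.038  0.397] F [ 1.  -0.1  0.7] w 0.0825 g 0.0 j7 -0.93
jar [([282.4, 164.8, 309.4, 209.9], 0.94), ([95.5, 164.1, 129.4, 201.8], 0.85)]
jar [([357.6, 175.6, 381.9, 195.3], 0.87)]
battery [([214.7, 104.0, 237.8, 146.8], 0.84), ([218.8, 149.3, 230.6, 181.1], 0.8)]
battery [([269.6, 214.1, 277.5, 230.8], 0.64), ([271.8, 262.1, 299.8, 279.0], 0.57)]
battery_grip [([215.1, 102.2, 237.8, 151.3], 0.91), ([220.7, 146.0, 232.0, 182.0], 0.83), ([80.2, 172.6, 179.1, 222.9], 0.28)]
battery_grip [([267.1, 210.0, 277.4, 230.7], 0.59), ([276.7, 262.3, 303.0, 276.3], 0.53)]
[[276.1, 225.3], [271.1, 224.6], [277.8, 212.4], [272.8, 211.7]] [[226.6, 144.2], [231.6, 145.4], [221.5, 153.5], [226.6, 154.8]]
```

View pics/c1.png

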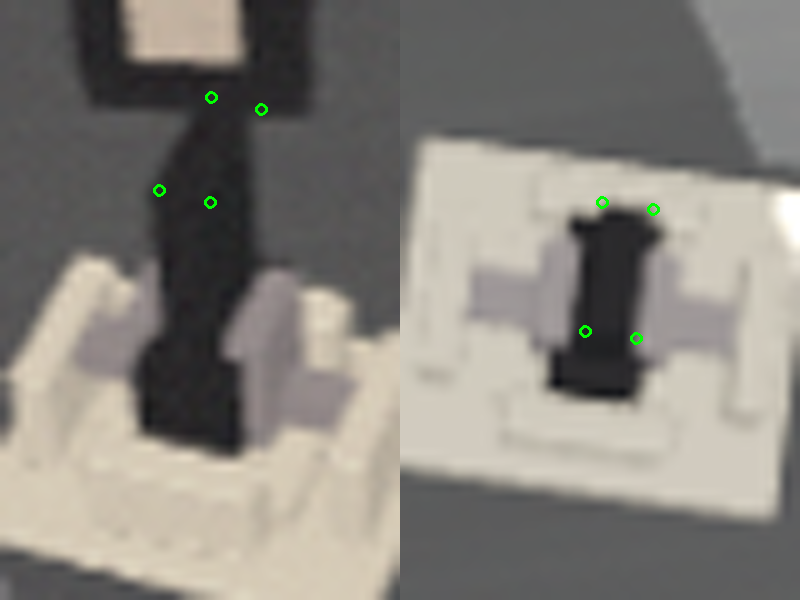

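The jar is upright and free on the board, at scene (112,183). The predicted tab outline lies on the battery's tab to within about 1 px, so the dock pose holds. Move over it and turn to the dock axes.

Request:
play_rows(
  plan=[
    [0.022, -0.519, 0, 0, 0.6],
    [0.022, -0.519, 0, 0, 0.6],
    [0.022, -0.519, 0, 0, 0.6],
    [0.022, -0.519, 0, 0, 0.6],
    [0.022, -0.519, 0, 0, 0.6],
  ],
)

```text
time_s: 11.18
tool_pos: [0.5152, -0.1866, 0.4034]
tool_rot: [0.99, 0.144, -0.0, -0.001]
contact_force: [0.6, 0.5, 0.3]
width: 0.0575
grip_force: 0.0
```

Request:
play_rows(
  plan=[
    [0.022, -0.519, 0, 0, 0.6],
    [0.022, -0.519, 0, 0, 0.6],
    [0.022, -0.519, 0, 0, 0.6],
    [0.022, -0.519, 0, 0, 0.6],
    [0.022, -0.519, 0, 0, 0.6],
  ],
)

```text
time_s: 11.6
tool_pos: [0.4777, -0.0357, 0.4033]
tool_rot: [0.99, 0.144, -0.0, -0.0]
contact_force: [0.4, 0.2, 0.6]
width: 0.0525
grip_force: 0.0
```

Request:
play_rows(
  plan=[
    [0, 0, 0, 0.178, 0.6],
    [0, 0, 0, 0.178, 0.6],
    [0, 0, 0, 0.178, 0.6],
    [0, 0, 0, 0.178, 0.6],
    [0, 0, 0, 0.178, 0.6],
  ],
)

```text
time_s: 12.02
tool_pos: [0.4788, -0.0427, 0.4027]
tool_rot: [0.99, -0.143, -0.0, 0.0]
contact_force: [-0.3, 0.7, 0.4]
width: 0.0521
grip_force: 0.0
```

Request:
play_rows(
  plan=[
    [0, 0, 0, 0, 0.6],
    [0, 0, 0, 0, 0.6],
  ],
)

```text
time_s: 12.18
tool_pos: [0.4788, -0.0426, 0.4028]
tool_rot: [0.99, -0.138, -0.0, -0.0]
contact_force: [0.4, -1.3, 0.1]
width: 0.0523
grip_force: 0.0
```

Run:
```python
from h import *
togo(.480,-.043,.272)
S=viewer.snapshot("scene")
cv2.imwrite('pics/e1.png',cv2.resize(S['color'][80:220,150:310],(640,560),interpolation=cv2.INTER_CUBIC))
```

```text
t 12.18 pos [ 0.4788 -0.0426  0.4028] rpy [[-0.274, -0.962, 0.0], [-0.001, 0.0, -1.0]] togo [0.004 0.    0.436] F [ 0.4 -1.3  0.1] w 0.0523 g 0.0 j7 -1.88
```

View pics/e1.png

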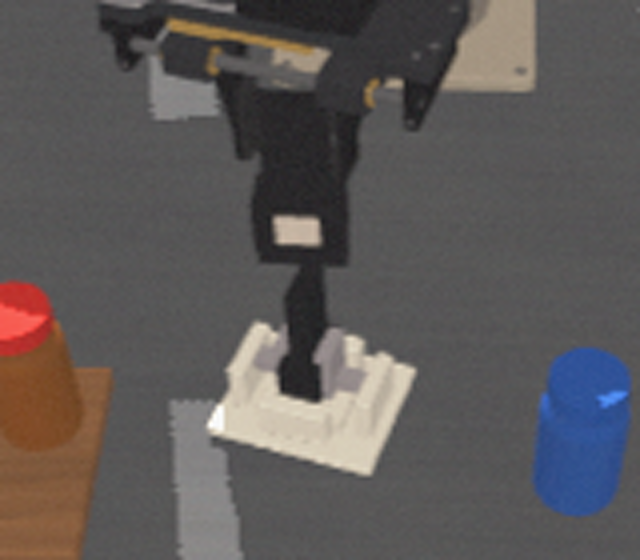

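The fingers straddle the tab line, centred over the dock at crop (310,380). Descend with the fingers 52 mm apart, then narrow to about 30 mm so that one pad pushes the tab while it is free to lean.

Request:
play_rows(
  plan=[
    [0.004, 0, 0.1, 0, 0.6],
    [0.004, 0, 0.22, 0, 0.6],
    [0.004, 0, 0.34, 0, 0.6],
    [0.004, 0, 0.42, 0, 0.6],
    [0.004, 0, 0.435, 0, 0.6],
  ],
)

```text
time_s: 12.65
tool_pos: [0.4783, -0.0429, 0.2687]
tool_rot: [0.99, -0.138, -0.003, -0.0]
contact_force: [-0.8, -0.6, -0.1]
width: 0.0518
grip_force: 0.0
```

Request:
play_rows(
  plan=[
    [0, 0, 0, 0, 0.34],
    [0, 0, 0, 0, 0.34],
    [0, 0, 0, 0, 0.34],
    [0, 0, 0, 0, 0.34],
    [0, 0, 0, 0, 0.34],
  ],
  force=30,
)

```text
time_s: 13.07
tool_pos: [0.4804, -0.0427, 0.274]
tool_rot: [0.99, -0.139, 0.001, 0.0]
contact_force: [-0.1, -0.2, -0.0]
width: 0.0317
grip_force: 0.0
```

Request:
play_rows(
  plan=[
    [0, -0.02, 0, 0, 0.34],
    [0, -0.035, 0, 0, 0.34],
    [0, -0.047, 0, 0, 0.34],
    [0, -0.06, 0, 0, 0.34],
    [0, -0.06, 0, 0, 0.34],
  ],
)

```text
time_s: 13.48
tool_pos: [0.4852, -0.0254, 0.2733]
tool_rot: [0.99, -0.139, 0.0, 0.001]
contact_force: [-0.8, -5.3, 3.8]
width: 0.0299
grip_force: 2.9
```

Request:
play_rows(
  plan=[
    [0, -0.008, 0, 0, 0.34],
    [0, -0.015, 0, 0, 0.34],
    [0, -0.015, 0, 0, 0.34],
    [0, -0.015, 0, 0, 0.34],
  ],
)

```text
time_s: 13.82
tool_pos: [0.4863, -0.0216, 0.273]
tool_rot: [0.99, -0.14, 0.0, 0.001]
contact_force: [-1.7, -5.9, 2.6]
width: 0.03
grip_force: 3.1
```

Run:
```python
from h import *
togo(.480,-.043,.274)
S=viewer.snapshot("scene")
cv2.imwrite('pics/f1.png',cv2.resize(S['color'][120:200,180:280],(800,600),interpolation=cv2.INTER_CUBIC))
```

```text
t 13.82 pos [ 0.4863 -0.0216  0.273 ] rpy [[-0.276, -0.961, 0.002], [0.0, -0.002, -1.0]] togo [-0.     0.074 -0.003] F [-1.7 -5.9  2.6] w 0.03 g 3.1 j7 -2.03
```

View pics/f1.png

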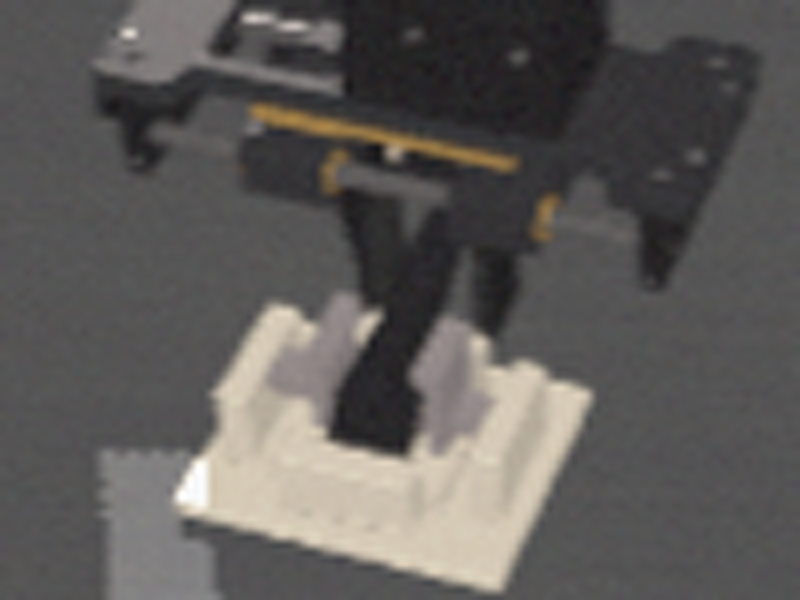

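The battery leans clearly to +y and pushes out the right-hand clip in the picture, at about 6 N as expected. Now the other side.

Request:
play_rows(
  plan=[
    [0, 0.04, 0, 0, 0.34],
    [0, 0.08, 0, 0, 0.34],
    [0, 0.1, 0, 0, 0.34],
    [0, 0.115, 0, 0, 0.34],
    [0, 0.13, 0, 0, 0.34],
  ],
)

```text
time_s: 14.28
tool_pos: [0.4759, -0.0572, 0.2732]
tool_rot: [0.99, -0.139, 0.001, -0.001]
contact_force: [1.9, 7.3, 1.8]
width: 0.0295
grip_force: 3.8
```

Request:
play_rows(
  plan=[
    [0, 0.01, 0, 0, 0.34],
    [0, 0.02, 0, 0, 0.34],
    [0, 0.022, 0, 0, 0.34],
    [0, 0.022, 0, 0, 0.34],
  ],
)

```text
time_s: 14.62
tool_pos: [0.4742, -0.0632, 0.2732]
tool_rot: [0.99, -0.138, 0.001, -0.001]
contact_force: [1.5, 5.0, 1.9]
width: 0.0297
grip_force: 2.9
```

Run:
```python
from h import *
togo(.480,-.043,.274)
S=viewer.snapshot("scene")
cv2.imwrite('pics/f2.png',cv2.resize(S['color'][120:200,180:280],(800,600),interpolation=cv2.INTER_CUBIC))
```

```text
t 14.62 pos [ 0.4742 -0.0632  0.2732] rpy [[-0.274, -0.962, -0.002], [0.002, 0.002, -1.0]] togo [ 0.    -0.07  -0.002] F [1.5 5.  1.9] w 0.0297 g 2.9 j7 -1.92
```

View pics/f2.png

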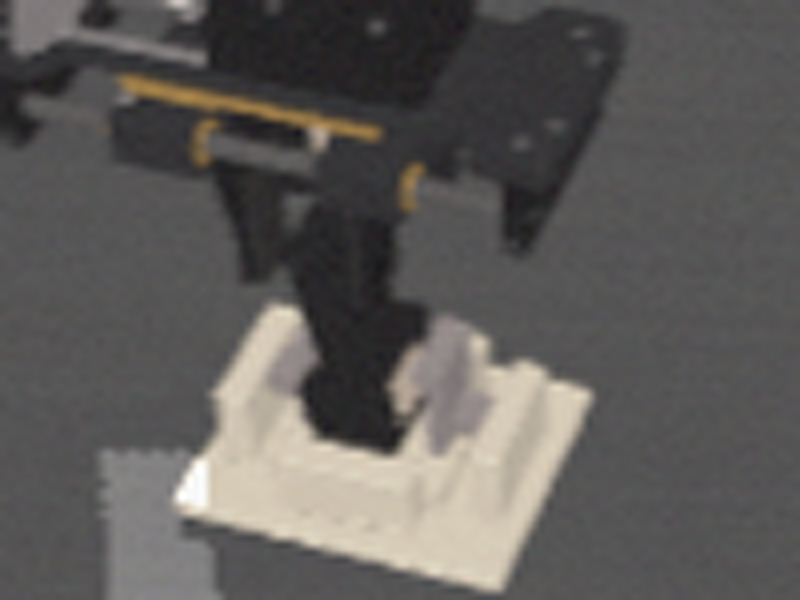

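Both clips are now out: the battery leans to -y, at crop (350,330), and the +y clip stayed back. Centre, pinch the tab and draw up.

Request:
play_rows(
  plan=[
    [0, -0.03, 0, 0, 0.34],
    [0, -0.055, 0.01, 0, 0.34],
    [0, -0.072, 0.02, 0, 0.3],
    [0, -0.072, 0.02, 0, 0.2],
    [0, -0.072, 0.02, 0, 0.1],
  ],
)

```text
time_s: 15.08
tool_pos: [0.4795, -0.0437, 0.2663]
tool_rot: [0.99, -0.139, -0.0, 0.0]
contact_force: [-0.8, 0.2, -0.1]
width: 0.0196
grip_force: 0.1
```

Request:
play_rows(
  plan=[
    [0, 0, 0, 0, 0.05],
    [0, 0, 0, 0, 0.05],
    [0, 0, 0, 0, 0.05],
    [0, 0, 0, 0, 0.05],
    [0, 0, 0, 0, 0.05],
  ],
  force=40,
)

```text
time_s: 15.5
tool_pos: [0.4794, -0.0443, 0.2666]
tool_rot: [0.99, -0.139, -0.0, 0.0]
contact_force: [-0.1, -0.1, -2.0]
width: 0.0138
grip_force: 40.2
```

Request:
play_rows(
  plan=[
    [0, 0, -0.01, 0, 0.05],
    [0, 0, -0.02, 0, 0.05],
    [0, 0, -0.03, 0, 0.05],
    [0, 0, -0.04, 0, 0.05],
    [0, 0, -0.05, 0, 0.05],
  ],
)

```text
time_s: 15.92
tool_pos: [0.4796, -0.0441, 0.2822]
tool_rot: [0.99, -0.139, 0.0, 0.0]
contact_force: [-0.6, 0.0, -3.2]
width: 0.0136
grip_force: 40.2
```

Only the battery's weight shows at the wrist, so the clips are clear. Continue up to about 0.105 m.

Request:
play_rows(
  plan=[
    [0, 0, -0.03, 0, 0.05],
    [0, 0, -0.06, 0, 0.05],
    [0, 0, -0.09, 0, 0.05],
    [0, 0, -0.12, 0, 0.05],
    [0, 0, -0.15, 0, 0.05],
  ],
)

```text
time_s: 16.33
tool_pos: [0.4796, -0.0441, 0.328]
tool_rot: [0.99, -0.139, 0.0, 0.0]
contact_force: [0.7, 0.4, -2.8]
width: 0.0137
grip_force: 40.0
```

Request:
play_rows(
  plan=[
    [0, 0, -0.03, 0, 0.05],
    [0, 0, -0.06, 0, 0.05],
    [0, 0, -0.09, 0, 0.05],
    [0, 0, -0.115, 0, 0.05],
    [0, 0, -0.125, 0, 0.05],
  ],
)

```text
time_s: 16.75
tool_pos: [0.4798, -0.0441, 0.3656]
tool_rot: [0.99, -0.139, 0.001, 0.0]
contact_force: [-0.1, 0.0, -2.8]
width: 0.014
grip_force: 40.0
```

Request:
play_rows(
  plan=[
    [0, 0, 0, 0, 0.05],
    [0, 0, 0, 0, 0.05],
    [0, 0, 0, 0, 0.05],
    [0, 0, 0, 0, 0.05],
    [0, 0, 0, 0, 0.05],
  ],
)

```text
time_s: 17.17
tool_pos: [0.4795, -0.0441, 0.3638]
tool_rot: [0.99, -0.139, -0.0, -0.0]
contact_force: [0.7, 0.1, -1.5]
width: 0.0137
grip_force: 40.0
```

Run:
```python
from h import *
togo(.480,-.043,.364)
S=viewer.snapshot("scene")
cv2.imwrite('pics/g1.png',cv2.resize(S['color'][80:230,80:280],(800,600),interpolation=cv2.INTER_CUBIC))
```

```text
t 17.17 pos [ 0.4795 -0.0441  0.3638] rpy [[-0.276, -0.961, 0.0], [-0.001, 0.0, -1.0]] togo [ 0.001 -0.004 -0.001] F [ 0.7  0.1 -1.5] w 0.0137 g 40.0 j7 -1.9
```

View pics/g1.png

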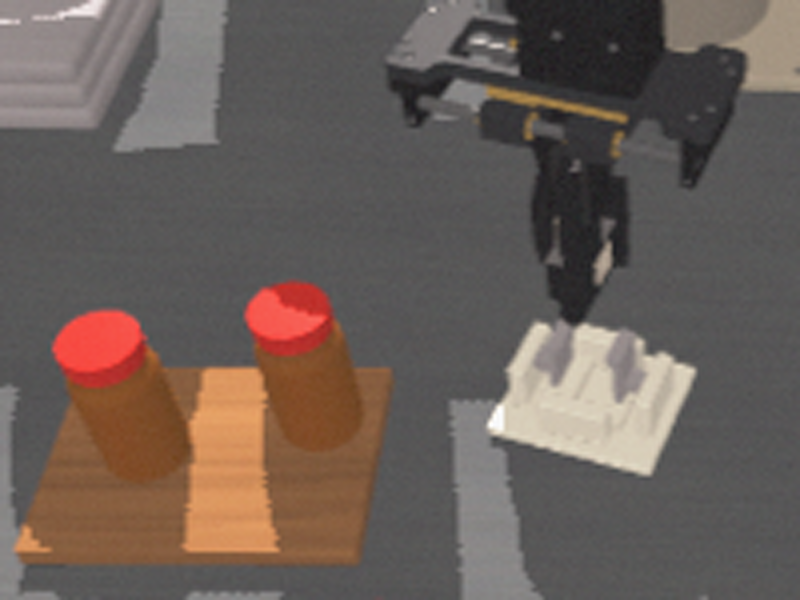

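The battery is held above the empty dock, with its lower end at crop (575,315). Both clips are apart and both jars stand upright on the board. Handing in.

```bash
python3 -c "
from bench import close_job
print(close_job())"
```

```text
the job is handed in; nothing more can be done
None
```

I handed the job in at about 17 s of robot time; no verdict came back. By the last picture and readings, the jar stands upright and released on the board, both clips are pushed out, and the battery is held still about 3 cm above the clip tops.

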